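# Shim the short foot of a rocking roller track

### The job

The roller track on the packing table rocks because its front right foot is too short. Slide the flat packers under that foot from the front, one by one, centred under it and as many as the gap needs, then push the wedge in on top of them, thin end first, just until it bites and the foot bears on it, so that the track no longer rocks. Be gentle: do not shove the track, lift it out of level or ram the wedge, let go of everything, keep a packer you do not need well clear of the foot, and leave the other things on the table alone.

Things in the scene. Friction and masses are not known exactly. Their poses are not given: they have to be found in the camera images.
- track: Free-standing roller track, 460 x 470 mm, 134 high, 6 kg: two grey channels (front face at x 35 mm, underside 55 above the table), five rollers, feet at x 0 and 400, y +-170 mm. Origin: on the table, midway between the front feet; +x front (robot side) to back, +y its left. Three feet stand on the table; the front right one (x 0, y -170) is seized too short, so the track rocks on the diagonal.
- boss (a point): Centre of the flat top of the steel boss (28 mm across) above the short foot, 62 mm above the table while the track is level, on a shelf plate that juts from the front channel (60 mm wide, 42 to 48 mm above the table, reaching 31 mm out past this point). 5 to 10 N down on it rocks that corner until the pad meets the table or what lies under it and stops hard; let go, it rocks back level.
- foot_spot (a point): Spot straight below the short foot's axis, level with the other feet's soles. The foot's round pad, 40 mm across and 8 thick with a flat underside, hangs 9 to 15.5 mm above it while the track is level; how much varies and is not given: feel for it. (Rocked down, the pad tilts and its outer rim lands first.) Packers go in here from the front, along the track's +x.
- flat0_mid (a point): Flat packer, plain plywood strip 110 x 40 x 4 mm; point at its centre, 2 mm above its underside; x along its length. About 30 g.
- flat1_mid (a point): A second flat packer just like the first: 110 x 40 x 4 mm; point at its centre, x along its length.
- wedge_mid (a point): Wooden wedge, 110 x 30 mm, flat below, tapering from 8.6 mm thick at the heel (-x end) to 2 mm at the toe (+x end), 0.06 mm per mm; point on its axis half-way along, 2.6 mm above its underside. About 25 g.
- tape_roll: Bystander: roll of clear parcel tape lying flat, 100 mm across, 48 mm high; origin under its middle on the table. Leave it where it lies.
- tape_brown: Bystander: roll of brown tape lying flat, 90 mm across, 25 mm high; origin under its middle on the table. Leave it where it lies.
- small_carton: Bystander: small carton, 110 x 80 x 60 mm; origin under its middle on the table. Leave it where it lies.
- gold_tube: Bystander: gilt tube lying along its x, 170 mm long, 20 mm thick; origin under its middle on the table. Leave it where it lies.
- clip: Bystander: plastic clip, 44 x 28 x 23 mm; origin under its middle on the table. Leave it where it lies.
- marker: Bystander: marker lying along its x, 135 mm long, 16 mm thick; origin under its middle on the table. Leave it where it lies.
- cutter: Bystander: box cutter lying along its x, 155 mm long, 17 mm high; origin under its middle on the table. Leave it where it lies.
- pump: Bystander: hand pump lying along its x, 235 mm long, 54 mm thick; origin under its middle on the table. Leave it where it lies.
There are look-alikes about, which are no part of the job. Of the things like the part that bears wedge_mid, leave any that is green or pink; of the rest the smaller one is meant.

How it is judged:
By the outcome, as a careful person would: the job done as asked, in the order asked, and still so for the second after the job is handed in, with the robot touching nothing.
It also fails if it takes over 72 s, if anything falls off the work surface, if the arm or the gripper's body presses on something with over 40 N, if the wrist force passes 120 N, or if a joint passes its speed limit or range.

### The arm

A 6-joint arm with a two-finger parallel gripper is mounted at the origin on the work surface. World frame = base frame: x ahead of the robot, y to its left, z up, the work surface at z = 0. Lengths are in m, angles in rad, forces in N, time in s.
With the tool pointing down it reaches from about 0.25 to 0.725 m from the base axis. Payload 9.7 kg.
Tool frame: the origin (TCP) lies midway between the tips of the shut fingers; the grasp point (between the pads) lies 19 mm behind it (pinch_z is the z of the grasp point in the tool frame, in m); z points along the fingers, y is the direction in which the jaws open and shut (so a half turn about z gives the same grasp; the last joint's range is limited). The gripper opens to 85 mm and grips with 20 to 120 N. Pads are 22 mm wide; open, the fingers measure 114 mm over their backs; the gripper's body (76 mm by 85 mm) begins 54 mm behind the grasp point. The pads swing forward as they close: fully open they stand 13 mm farther back than shut.
Start: joints at [1.218, 0.087, 0.176, 1.66, 0, 1.571], TCP at [0.19, 0.516, 0.231] pointing down, gripper open.
Joint ranges: [-3.13, 3.13], [-0.85, 1.81], [-1.15, 1.24], [-2.2, 2.28], [-1.44, 1.52], [-3.14, 3.14]. Speed limits (rad/s): [2.22, 2.22, 2.57, 3.14, 3.14, 3.14].

### API

Orientations are given as a unit quaternion [w, x, y, z].
In Python, from bench import get_state, get_image, camera_params, sign_off, pinch_z gives the robot as it stands. The module is installed in compiled form; this text tells all that it offers.
- The arm moves only by the tool carry_out, never from a script. Its arguments are lists of equal length, an entry for each row: "grip": the opening, from 0 (shut) to 1 (fully open); "dp": the shift along the tool's x, y, z in cm, a list of three; "spin": the turn about the tool's z in degrees. In form: {"grip": [grip, ...], "dp": [[x, y, z], ...], "spin": [spin, ...]}. A call has 1 to 8 rows; each row is the pose to reach, as a shift and turn from the pose commanded when the call began, along the tool's axes at that moment; what a row does not reach only later rows make up. A row lasts 1/8 s, in which the tool goes at most 62.5 mm and 10.7 degrees, less where a joint would pass 70% of its speed; a pose out of reach is approached as far as the arm can. A call with a gripper value outside its range is refused whole. The fingers move at their own pace and stop on an object; the grip force is fixed at half the most. Time passes only in rows, so rows that repeat a pose let the fingers close. It gives the time, the measured TCP pose, the force and the opening at its end, in the units of the state.
- get_state(): the state, without advancing time (a new reading comes with each control period).
- get_image(name): name is "scene" or "side" or "wrist"; returns (picture, depth): 400x640x3 uint8, red, green, blue; 400x640 float32, m along the optical axis (not along the pixel's ray), 0 where there is no reading.
- camera_params(name): a dict with "intrinsics" (3x3 intrinsics, pixels), "dist_coeffs" ([k1, k2, p1, p2, k3] as OpenCV has them; the pictures are not rectified), "view" (4x4, takes a point from world to camera coordinates). Camera axes: x right, y up, looking along -z (the intrinsics and any distortion apply to the point x, -y, -z); pixel columns grow to the right and rows downward; lengths in m; the calibration is good to about 2 mm. A picture is of the moment at which its call begins: read the wrist's pose just before it. camera_params takes no time and is no camera call; for the wrist camera it gives the pose at the moment of the call.
- sign_off(): hands the job in, once; it reports no verdict.
The state is a dict: "time_s": time; "joints": joint angles; "joint_velocities": joint speeds; "effort": joint torques, N m; "ee_pos": TCP position; "ee_rot": TCP orientation; "ft_force": force on the tool from outside, world axes, zero at the start; "ft_torque": the same for the moment, N m; "grip_width": finger opening in m.
Only numpy, scipy, OpenCV 4.12 (cv2) and the standard library are available. Lean on these libraries where they do the work, as an engineer would, in place of code of your own. Each camera call takes 0.05 s, during which the arm holds its last target.

## Working session

There is one attempt and no reset: what is moved stays moved. The work goes in short steps, Python scripts to look and compute and a tool call to move; the robot and the scene stay as the last step left them, time stands still between calls to the robot, and variables do not carry over. Pictures are saved under pics/ and viewed, and the job is handed in when it is done.

Besides the shell and the picture viewer there is one more tool, called after ">>>" as name([rows], argument=value, ...), one row to a line, values as JSON. carry_out: Moves the arm, as the interface text tells. Its arguments: {"type":"object","properties":{"grip":{"type":"array","items":{"type":"number"}},"dp":{"type":"array","items":{"type":"array","items":{"type":"number"}}},"spin":{"type":"array","items":{"type":"number"}}},"required":["grip","dp","spin"]}

```bash
mkdir -p pics; cat > h.py <<'E'
import numpy as np, cv2
from bench import *
def save(name,fn):
    p,d=get_image(name); c=camera_params(name)
    cv2.imwrite('pics/'+fn+'.png',p[:,:,::-1]); np.savez('pics/'+fn+'.npz',p=p,d=d,K=c['intrinsics'],D=c['dist_coeffs'],V=c['view'])
    return p,d,c
class C:
    def __init__(s,fn):
        z=np.load('pics/'+fn+'.npz'); s.p,s.d,s.K,s.D,s.V=[z[k] for k in ('p','d','K','D','V')]
        s.K=s.K.astype(float); s.D=s.D.astype(float); s.R=s.V[:3,:3]; s.t=s.V[:3,3]; s.o=-s.R.T@s.t
    def ray(s,uv):
        uv=np.asarray(uv,float).reshape(-1,1,2)
        n=cv2.undistortPoints(uv,s.K,s.D).reshape(-1,2)
        return np.c_[n[:,0],-n[:,1],-np.ones(len(n))]@s.R
    def onz(s,uv,z):
        r=s.ray(uv); return s.o+r*((z-s.o[2])/r[:,2])[:,None]
    def dep(s,uv):
        uv=np.asarray(uv).reshape(-1,2); r=s.ray(uv); d=s.d[uv[:,1].astype(int),uv[:,0].astype(int)]
        return s.o+r*d[:,None]
    def proj(s,P):
        P=np.asarray(P,float).reshape(-1,3); c=P@s.R.T+s.t; c=c*[1,-1,-1]
        return cv2.projectPoints(c,np.zeros(3),np.zeros(3),s.K,s.D)[0].reshape(-1,2)
E
python3 - <<'E'
from h import *
for n in('scene','side','wrist'):
    p,d,c=save(n,n+'0'); print(n,C(n+'0').o, c['intrinsics'][0],c['dist_coeffs'])
print(get_state(),pinch_z)
E
```

```text
scene [1.09973987 0.82966112 0.70465585] [392.38173897   0.         318.80816832] [0.01271811 0.         0.         0.         0.        ]
side [-0.07688996 -0.64047679  0.93084412] [427.08069171   0.         311.1871793 ] [0.02521849 0.         0.         0.         0.        ]
wrist [0.11581643 0.54495786 0.37299196] [326.08386655   0.         315.78700447] [-0.03186348  0.          0.          0.          0.        ]
{'time_s': 0.15, 'joints': array([ 1.21800973e+00,  8.73214477e-02,  1.75303807e-01,  1.65978389e+00,
       -1.10550132e-05,  1.57081103e+00]), 'joint_velocities': array([-0.00011735, -0.00160186,  0.00186865, -0.00069597,  0.00086491,
        0.00068879]), 'effort': array([-1.10697307e-03, -5.20760214e+01,  4.65044510e+01,  1.39164092e-02,
       -6.66996698e-05,  7.11082393e-08]), 'ee_pos': array([0.1899759 , 0.51596387, 0.23074634]), 'ee_rot': array([-8.27515928e-05,  1.75487202e-01,  9.84481584e-01, -4.95775835e-04]), 'ft_force': array([-0.15215678, -0.50519537, -0.21431689]), 'ft_torque': array([ 0.06528034,  0.0122592 , -0.04162122]), 'grip_width': 0.08532804999968159} -0.0187
```

View pics/scene0.png

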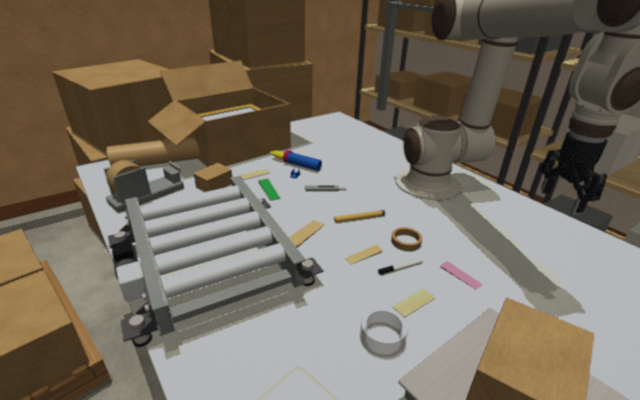

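View pics/side0.png

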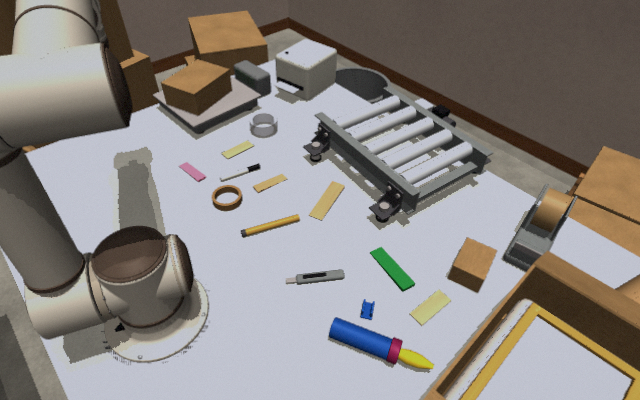

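View pics/wrist0.png

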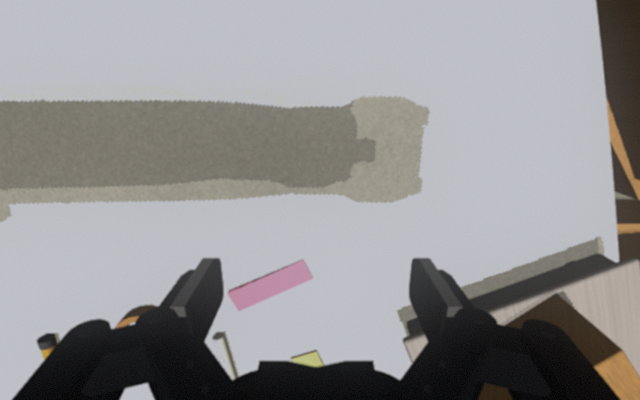

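```bash
python3 - <<'E'
from h import *
c=C('side0'); p=c.p
cv2.imwrite('pics/crop1.png',cv2.resize(p[120:340,160:480,::-1],None,fx=2.5,fy=2.5,interpolation=cv2.INTER_CUBIC))
hsv=cv2.cvtColor(p,cv2.COLOR_RGB2HSV)
for nm in('side0','scene0'):
  c=C(nm);hsv=cv2.cvtColor(c.p,cv2.COLOR_RGB2HSV)
  m=((hsv[...,1]>60)&(hsv[...,2]>90)).astype(np.uint8)
  n,l,s,ce=cv2.connectedComponentsWithStats(m)
  for i in range(1,n):
    if s[i,4]<80 or s[i,4]>3000: continue
    ct=cv2.findContours((l==i).astype(np.uint8),0,2)[0]
    ct=max(ct,key=cv2.contourArea).reshape(-1,2)
    w=c.onz(ct,0.004)[:,:2]
    if np.abs(w).max()>1: continue
    r=cv2.minAreaRect((w*1000).astype(np.float32))
    print(nm,ce[i].round(),np.round(r[0]),np.round(r[1]),round(r[2],1),np.median(hsv[l==i],axis=0))
E
```

```text
side0 [237. 149.] [499. 403.] [108.  37.] 0.9 [ 28.  82. 192.]
side0 [193. 172.] [323. 402.] [ 33. 109.] 4.3 [166.  85. 191.]
side0 [269. 183.] [482. 196.] [ 35. 108.] 83.7 [ 21. 109. 192.]
side0 [326. 200.] [570.  21.] [169.  45.] 22.5 [ 22. 107. 192.]
side0 [226. 195.] [347. 237.] [88. 89.] 49.6 [ 16. 137. 163.]
side0 [272. 224.] [381.  48.] [ 27. 163.] 71.1 [ 19. 162. 186.]
side0 [475. 258.] [ 725. -400.] [119.  85.] 15.7 [ 16. 129. 170.]
side0 [392. 268.] [ 530. -275.] [141.  39.] 81.2 [ 66. 178. 142.]
side0 [130. 267.] [  4. 171.] [ 53. 120.] 68.3 [ 12.  73. 100.]
side0 [430. 307.] [ 513. -416.] [ 38. 110.] 87.6 [ 29.  81. 193.]
side0 [367. 309.] [ 391. -320.] [52. 28.] 34.4 [109. 206. 169.]
side0 [546. 352.] [ 560. -707.] [336. 256.] 3.5 [ 21. 159. 190.]
side0 [377. 343.] [ 349. -402.] [ 53. 241.] 27.5 [109.  199.  161.5]
scene0 [409. 106.] [-629. -705.] [372. 173.] 68.1 [ 19. 114. 104.]
scene0 [501. 140.] [-632. -108.] [126.  58.] 34.3 [ 19. 113. 112.]
scene0 [522. 141.] [-705.  -46.] [224.  34.] 19.0 [ 19. 114.  97.]
scene0 [546. 149.] [-746.   65.] [325.  67.] 8.6 [ 19. 113. 101.]
scene0 [295. 157.] [ 308. -459.] [105. 240.] 17.2 [107. 199. 139.]
scene0 [626. 178.] [-758.  366.] [476. 106.] 20.3 [ 19. 113. 103.]
scene0 [212. 171.] [ 642. -521.] [130.  98.] 18.0 [ 18. 123. 160.]
scene0 [476. 172.] [-239.   39.] [188.  22.] 90.0 [ 18. 116. 113.]
scene0 [254. 174.] [ 517. -412.] [ 34. 108.] 87.5 [ 26.  80. 181.]
scene0 [269. 189.] [ 527. -280.] [155.  39.] 77.3 [ 66. 174. 142.]
scene0 [358. 216.] [366.  37.] [ 34. 171.] 71.1 [ 20. 161. 156.]
scene0 [305. 232.] [563.  17.] [142.  47.] 19.7 [ 21. 106. 181.]
scene0 [407. 237.] [317. 202.] [87. 90.] 57.1 [ 17.  132.  145.5]
scene0 [364. 254.] [482. 196.] [ 32. 113.] 87.4 [ 22. 102. 181.]
scene0 [460. 275.] [323. 404.] [ 32. 110.] 2.2 [169.  73. 180.]
scene0 [413. 302.] [500. 406.] [107.  38.] 1.1 [ 27.  80. 181.]
```

View pics/crop1.png

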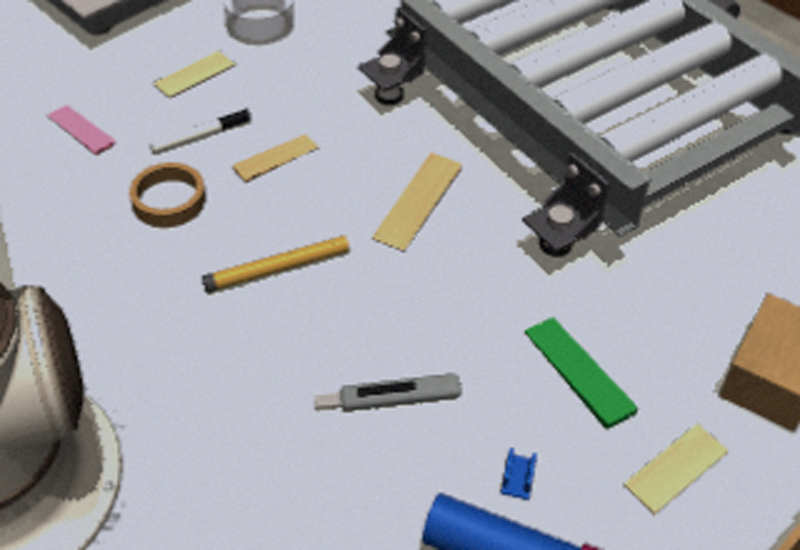

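```bash
python3 - <<'E'
from h import *
for nm,b in(('side0',[(295,120,345,165),(355,180,425,225)]),('scene0',[(285,250,330,290),(115,305,160,345)])):
  c=C(nm)
  for k,(x0,y0,x1,y1) in enumerate(b):
    cv2.imwrite(f'pics/{nm}_b{k}.png',cv2.resize(c.p[y0:y1,x0:x1,::-1],None,fx=8,fy=8,interpolation=cv2.INTER_CUBIC))
im=[cv2.resize(cv2.imread(f'pics/{n}_b{k}.png'),(390,290)) for n in('side0','scene0') for k in(0,1)]
cv2.imwrite('pics/bb.png',np.vstack([np.hstack(im[:2]),np.hstack(im[2:])]))
E
```

```text
(no output)
```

View pics/bb.png

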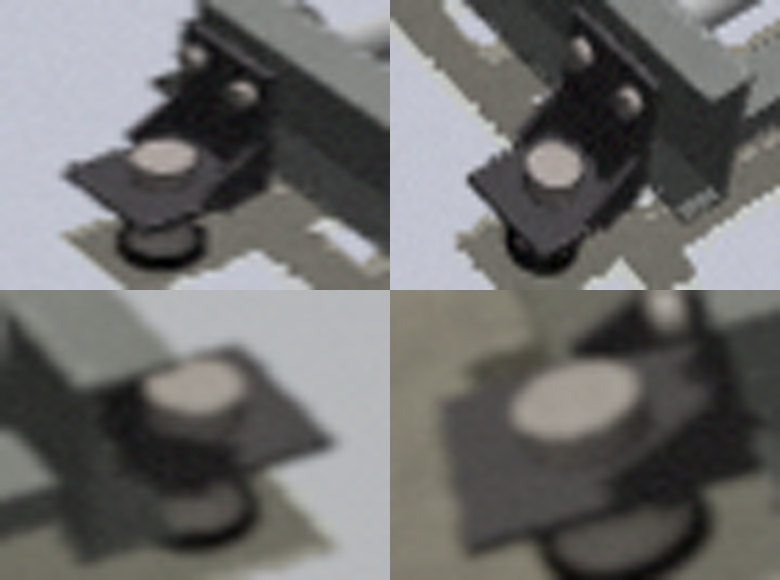

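```bash
python3 - <<'E'
from h import *
s=C('side0');c=C('scene0')
# refine by bright blobs
def blob(c,x,y,r=9):
    p=c.p.astype(float).mean(2); v=p[int(y),int(x)]
    m=(np.abs(p-v)<22).astype(np.uint8); n,l,st,ce=cv2.connectedComponentsWithStats(m); i=l[int(y),int(x)]; return ce[i],st[i]
for cc,x,y in((s,315.9,144.5),(s,384.4,205.5),(c,307.5,263.5)):
    b,st=blob(cc,x,y); print(b,st,cc.onz([(x,y)],.062),cc.onz([b],.062), cc.dep([(x,y)]))
E
```

```text
[315.5        143.80769231] [312 142   8   5  26] [[0.67387633 0.19244349 0.062     ]] [[0.67530989 0.19607744 0.062     ]] [[0.67411429 0.1927075  0.06172461]]
[383.97727273 205.31818182] [380 203   9   6  44] [[ 0.63726096 -0.14353055  0.062     ]] [[ 0.63688251 -0.14226782  0.062     ]] [[ 0.6358319  -0.14452497  0.06373861]]
[398.2215033  310.60407489] [ 149  112  388  288 7264] [[0.67590997 0.2000968  0.062     ]] [[0.59719395 0.43964134 0.062     ]] [[0.67553433 0.19953881 0.06143041]]
```

```bash
cat >> h.py <<'E'
from scipy.spatial.transform import Rotation as Ro
TH=np.radians(-6.4); FOOT=np.array([.637,-.1425])
TX=np.array([np.cos(TH),np.sin(TH)]); TY=np.array([-np.sin(TH),np.cos(TH)])
def tr(x,y): return FOOT+x*TX+y*TY
def to(x,y,z,yaw=None):
    s=get_state(); q=s['ee_rot']; R=Ro.from_quat([q[1],q[2],q[3],q[0]]).as_matrix()
    d=R.T@(np.array([x,y,z])-s['ee_pos'])*100
    cy=np.degrees(np.arctan2(R[1,0],R[0,0]))
    sp=0 if yaw is None else -((yaw-cy+180)%360-180)
    print('dp',d.round(2),'spin',round(sp,2),'pos',s['ee_pos'].round(4),'yaw',round(cy,2),'t',s['time_s'],'F',s['ft_force'].round(2),'w',round(s['grip_width'],4)); return d,sp
E
python3 - <<'E'
from h import *
x,y=tr(-.06,0); to(x,y,.2,173.6)
E
```

```text
dp [-58.87 -47.77   3.12] spin -13.81 pos [0.19   0.516  0.2307] yaw 159.79 t 0.15 F [-0.15 -0.51 -0.21] w 0.0853
```

>>> carry_out([
  [-58.9, -47.8, 3],
  [-58.9, -47.8, 3],
  [-58.9, -47.8, 3],
  [-58.9, -47.8, 3],
  [-58.9, -47.8, 3],
  [-58.9, -47.8, 3],
  [-58.9, -47.8, 3],
  [-58.9, -47.8, 3],
], grip=[0, 0, 0, 0, 0, 0, 0, 0], spin=[-13.8, -13.8, -13.8, -13.8, -13.8, -13.8, -13.8, -13.8])

```text
time_s: 1.15
ee_pos: [0.4452, 0.086, 0.2115]
ee_rot: [0.0, 0.056, 0.998, 0.0]
ft_force: [0.8, 1.1, 0.2]
grip_width: 0.0002
```

```bash
python3 - <<'E'
from h import *
x,y=tr(-.06,0); to(x,y,.2,173.6)
E
```

```text
dp [-15.62 -20.57   1.15] spin -0.02 pos [0.4452 0.086  0.2115] yaw 173.58 t 1.15 F [0.76 1.09 0.17] w 0.0002
```

>>> carry_out([
  [-15.6, -20.5, 1.1],
  [-15.6, -20.5, 1.1],
  [-15.6, -20.5, 1.1],
  [-15.6, -20.5, 1.1],
  [-15.6, -20.5, 1.1],
  [-15.6, -20.5, 1.1],
], grip=[0, 0, 0, 0, 0, 0], spin=[0, 0, 0, 0, 0, 0])

```text
time_s: 1.9
ee_pos: [0.5764, -0.1333, 0.2]
ee_rot: [-0.001, 0.056, 0.998, 0.0]
ft_force: [0.4, 0.6, 0.2]
grip_width: -0.0
```

```bash
python3 - <<'E'
from h import *
x,y=tr(-.06,0); to(x,y,.2,173.6)
save('wrist','w1')
c=C('w1'); print(c.o, c.proj([[*tr(0,0),.062]]))
E
```

```text
dp [-0.12 -0.24 -0.  ] spin -0.07 pos [ 0.5764 -0.1333  0.2   ] yaw 173.53 t 1.9 F [0.39 0.58 0.24] w -0.0
[ 0.49774377 -0.12232133  0.34281468] [[311.22885875 247.09535561]]
```

View pics/w1.png

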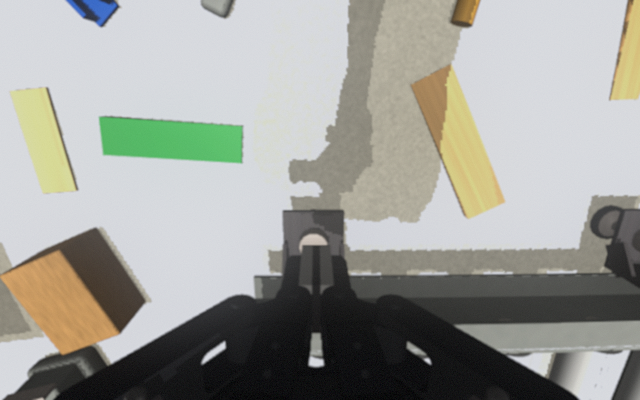

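```bash
python3 - <<'E'
from h import *
c=C('w1')
cv2.imwrite('pics/c2.png',cv2.resize(c.p[195:275,265:365,::-1],None,fx=7,fy=7,interpolation=cv2.INTER_CUBIC))
E
```

```text
(no output)
```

View pics/c2.png

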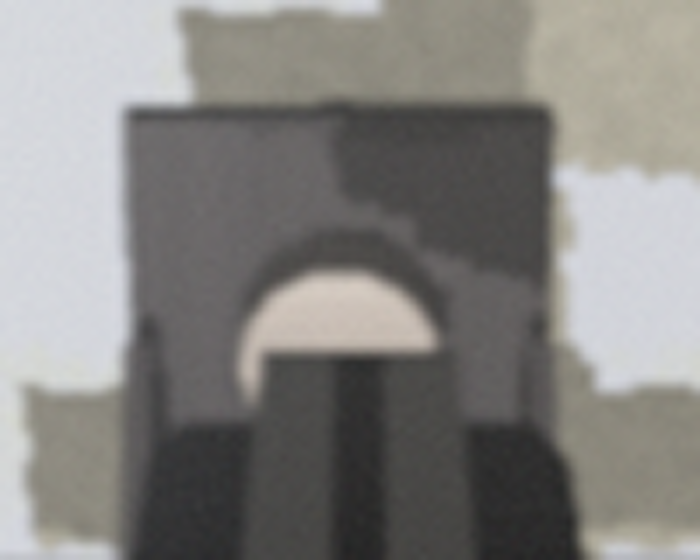

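```bash
python3 - <<'E'
from h import *
c=C('w1')
P=c.onz([(283.3,211.9),(343.3,211.9)],.048);m=P.mean(0);d=P[0]-P[1];print(P,np.linalg.norm(d),np.degrees(np.arctan2(d[1],d[0]))+90)
print('foot from plate',m[:2]+.031*TX)
b=c.onz([(313.6,233.6)],.062)[0];print('foot from boss',b[:2]+.014*TX)
# channel front edge line bottom/top
E
```

```text
[[ 0.60361456 -0.16588005  0.048     ]
 [ 0.61013069 -0.10837963  0.048     ]] 0.05786845949659764 -6.465355522406796
foot from plate [ 0.63767943 -0.14058537]
foot from boss [ 0.63722715 -0.14020526]
```

```bash
sed -i 's/\[.637,-.1425\]/[.6372,-.1408]/' h.py; python3 - <<'E'
from h import *
x,y=tr(-.013,0); to(x,y,.07,173.6)
E
```

```text
dp [-4.86 -0.15 13.05] spin -0.01 pos [ 0.5763 -0.1325  0.2005] yaw 173.59 t 1.95 F [ 0.62  0.51 -0.28] w 0.0001
```

>>> carry_out([
  [-4.9, -0.15, 4],
  [-4.9, -0.15, 9],
  [-4.9, -0.15, 12.5],
  [-4.9, -0.15, 13],
  [-4.9, -0.15, 13],
], grip=[0, 0, 0, 0, 0], spin=[0, 0, 0, 0, 0])

```text
time_s: 2.58
ee_pos: [0.6255, -0.1392, 0.0725]
ee_rot: [0.001, 0.055, 0.998, -0.0]
ft_force: [-0.7, -0.2, 0.5]
grip_width: -0.0005
```

```bash
python3 - <<'E'
from h import *
x,y=tr(-.013,0); to(x,y,.062,173.6); save('wrist','w2')
E
```

```text
dp [ 0.12 -0.02  1.05] spin 0.05 pos [ 0.6255 -0.1392  0.0725] yaw 173.65 t 2.575 F [-0.7  -0.2   0.46] w -0.0005
```

View pics/w2.png

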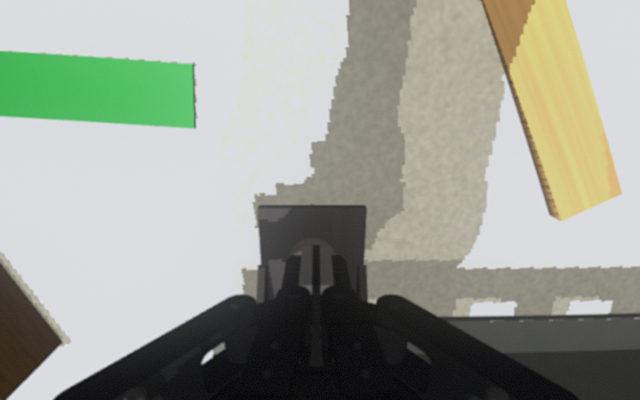

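>>> carry_out([
  [0.1, 0, 0.4],
  [0.1, 0, 0.7],
  [0.1, 0, 0.8],
  [0.1, 0, 0.8],
], grip=[0, 0, 0, 0], spin=[0, 0, 0, 0])

```text
time_s: 3.12
ee_pos: [0.6241, -0.14, 0.0625]
ee_rot: [-0.0, 0.056, 0.998, 0.0]
ft_force: [0.9, 0.5, 0.8]
grip_width: -0.0001
```

>>> carry_out([
  [0, 0, 0.1],
  [0, 0, 0.1],
], grip=[0, 0], spin=[0, 0])

```text
time_s: 3.38
ee_pos: [0.6243, -0.1401, 0.0621]
ee_rot: [0.0, 0.056, 0.998, -0.0]
ft_force: [-1.4, -0.1, 3.5]
grip_width: -0.0001
```

>>> carry_out([
  [0, 0, 0.1],
  [0, 0, 0.1],
], grip=[0, 0], spin=[0, 0])

```text
time_s: 3.62
ee_pos: [0.6242, -0.1402, 0.0613]
ee_rot: [0.0, 0.056, 0.998, -0.0]
ft_force: [-4.1, -0.3, 7.4]
grip_width: 0.0004
```

>>> carry_out([
  [0, 0, 0.2],
  [0, 0, 0.3],
  [0, 0, 0.3],
], grip=[0, 0, 0], spin=[0, 0, 0])

```text
time_s: 4.0
ee_pos: [0.6238, -0.1406, 0.0584]
ee_rot: [-0.0, 0.056, 0.998, -0.001]
ft_force: [-5.5, -0.9, 8.0]
grip_width: 0.0001
```

>>> carry_out([
  [0, 0, 0.2],
  [0, 0, 0.3],
  [0, 0, 0.3],
], grip=[0, 0, 0], spin=[0, 0, 0])

```text
time_s: 4.38
ee_pos: [0.6235, -0.1409, 0.0554]
ee_rot: [-0.0, 0.056, 0.998, -0.001]
ft_force: [-7.3, -3.6, 10.2]
grip_width: -0.0001
```

>>> carry_out([
  [0, 0, 0.1],
  [0, 0, 0.1],
], grip=[0, 0], spin=[0, 0])

```text
time_s: 4.62
ee_pos: [0.6235, -0.141, 0.0545]
ee_rot: [-0.0, 0.056, 0.998, -0.001]
ft_force: [-7.1, -4.5, 8.8]
grip_width: 0.0
```

>>> carry_out([
  [0.1, -0.1, 0.1],
  [0.1, -0.1, 0.1],
], grip=[0, 0], spin=[0, 0])

```text
time_s: 4.88
ee_pos: [0.6232, -0.1412, 0.0536]
ee_rot: [0.001, 0.056, 0.998, -0.0]
ft_force: [-2.0, -0.9, 9.1]
grip_width: 0.0
```

>>> carry_out([
  [0, 0, 0.1],
  [0, 0, 0.1],
], grip=[0, 0], spin=[0, 0])

```text
time_s: 5.12
ee_pos: [0.6231, -0.1413, 0.0527]
ee_rot: [0.0, 0.056, 0.998, -0.0]
ft_force: [-4.0, -2.1, 8.7]
grip_width: -0.0001
```

>>> carry_out([
  [0, 0, 0.1],
  [0, 0, 0.1],
], grip=[0, 0], spin=[0, 0])

```text
time_s: 5.38
ee_pos: [0.6231, -0.1414, 0.0525]
ee_rot: [0.001, 0.056, 0.998, -0.001]
ft_force: [-6.8, -0.4, 14.1]
grip_width: 0.0001
```

>>> carry_out([
  [0, 0, -0.5],
  [0, 0, -1.2],
  [0, 0, -4],
  [2, 0, -8],
  [2, 0, -12],
  [2, 0, -12],
], grip=[0, 0, 0, 0, 0, 0], spin=[0, 0, 0, 0, 0, 0])

```text
time_s: 6.12
ee_pos: [0.6045, -0.139, 0.1743]
ee_rot: [0.003, 0.056, 0.998, -0.001]
ft_force: [0.2, 0.5, 0.2]
grip_width: -0.0001
```

```bash
python3 - <<'E'
from h import *
c=C('w1');hsv=cv2.cvtColor(c.p,cv2.COLOR_RGB2HSV)
m=((hsv[...,1]>60)&(hsv[...,2]>90)).astype(np.uint8)
n,l,s,ce=cv2.connectedComponentsWithStats(m)
for i in range(1,n):
    if s[i,4]<300: continue
    ct=max(cv2.findContours((l==i).astype(np.uint8),0,2)[0],key=cv2.contourArea).reshape(-1,2)
    w=c.onz(ct,0.004)[:,:2]; r=cv2.minAreaRect((w*1000).astype(np.float32)); print(ce[i].round(),r)
x,y=.515+.0,-.414; to(x,y,.15,177.6)
E
```

```text
[100.   9.] ((395.8173522949219, -313.8276672363281), (26.813079833984375, 27.633129119873047), 23.49428939819336)
[466.  11.] ((439.3638610839844, 24.917234420776367), (20.96089744567871, 21.24403953552246), 72.6500473022461)
[628.  56.] ((490.8427429199219, 193.77398681640625), (30.81473159790039, 91.21638488769531), 86.76516723632812)
[458. 141.] ((568.1455688476562, 20.80890655517578), (162.65591430664062, 45.44643783569336), 22.260915756225586)
[ 44. 139.] ((513.3779907226562, -413.3904724121094), (39.88310241699219, 108.39618682861328), 87.7254409790039)
[171. 140.] ((527.1027221679688, -277.906494140625), (147.29092407226562, 39.80678939819336), 79.62014770507812)
[ 59. 302.] ((712.0513305664062, -469.87384033203125), (133.4105224609375, 97.6496353149414), 16.318706512451172)
dp [  5.83 -28.33   2.41] spin -4.02 pos [ 0.6045 -0.139   0.1743] yaw 173.58 t 6.125 F [0.2  0.51 0.19] w -0.0001
```

```bash
python3 - <<'E'
from h import *
to(.4692,-.4124,.06,177.7)
E
```

```text
dp [ 10.45 -28.68  11.39] spin -4.12 pos [ 0.6045 -0.139   0.1743] yaw 173.58 t 6.125 F [0.2  0.51 0.19] w -0.0001
```

>>> carry_out([
  [10.4, -28.7, 5],
  [10.4, -28.7, 5],
  [10.4, -28.7, 5],
  [10.4, -28.7, 5],
  [10.4, -28.7, 5],
  [10.4, -28.7, 9],
  [10.4, -28.7, 11.4],
  [10.4, -28.7, 11.4],
], grip=[0.65, 0.65, 0.65, 0.65, 0.65, 0.65, 0.65, 0.65], spin=[-4.1, -4.1, -4.1, -4.1, -4.1, -4.1, -4.1, -4.1])

```text
time_s: 7.12
ee_pos: [0.4663, -0.4112, 0.0533]
ee_rot: [-0.002, 0.02, 1.0, 0.002]
ft_force: [-0.6, 0.6, -0.2]
grip_width: 0.0555
```

```bash
python3 - <<'E'
from h import *
to(.4692,-.4124,.01,177.7); save('wrist','w3')
c=C('w3');hsv=cv2.cvtColor(c.p,cv2.COLOR_RGB2HSV)
print(c.proj([[.4692,-.4124,.06],[.4692,-.4124,.004],[.5142,-.4142,.004]]))
E
```

```text
dp [-0.31 -0.13  4.33] spin -0.03 pos [ 0.4663 -0.4112  0.0533] yaw 177.67 t 7.125 F [-0.58  0.64 -0.17] w 0.0555
[[311.7755589  270.06260027]
 [312.67990039 224.87613626]
 [312.97356146 285.64112444]]
```

View pics/w3.png

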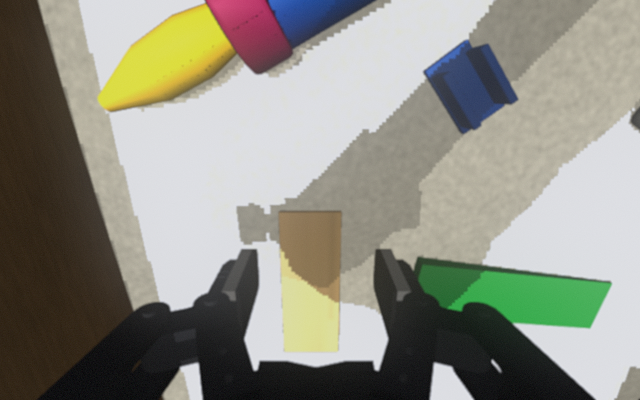

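>>> carry_out([
  [-0.3, -0.35, 1],
  [-0.3, -0.35, 4],
  [-0.3, -0.35, 4.9],
  [-0.3, -0.35, 4.9],
], grip=[0.57, 0.57, 0.57, 0.57], spin=[0, 0, 0, 0])

```text
time_s: 7.68
ee_pos: [0.4707, -0.4157, 0.0076]
ee_rot: [-0.0, 0.02, 1.0, 0.0]
ft_force: [0.6, -0.3, 0.8]
grip_width: 0.0482
```

>>> carry_out([
  [0, 0, 0.2],
  [0, 0, 0.2],
], grip=[0.57, 0.57], spin=[0, 0])

```text
time_s: 7.92
ee_pos: [0.471, -0.4161, 0.0065]
ee_rot: [0.0, 0.02, 1.0, -0.0]
ft_force: [-0.3, -0.4, 0.3]
grip_width: 0.0485
```

>>> carry_out([
  [0, 0, 0.2],
  [0, 0, 0.4],
  [0, 0, 0.4],
], grip=[0.57, 0.57, 0.57], spin=[0, 0, 0])

```text
time_s: 8.3
ee_pos: [0.4705, -0.4158, 0.0014]
ee_rot: [-0.0, 0.02, 1.0, 0.0]
ft_force: [-0.2, -0.5, 0.2]
grip_width: 0.0486
```

>>> carry_out([
  [0, 0, 0.2],
  [0, 0, 0.2],
], grip=[0.57, 0.57], spin=[0, 0])

```text
time_s: 8.55
ee_pos: [0.4705, -0.4157, -0.0006]
ee_rot: [-0.0, 0.02, 1.0, 0.0]
ft_force: [-0.7, -0.1, -0.1]
grip_width: 0.0487
```

>>> carry_out([
  [0, 0, 0.1],
  [0, 0, 0.1],
], grip=[0.57, 0.57], spin=[0, 0])

```text
time_s: 8.8
ee_pos: [0.4706, -0.4158, -0.0015]
ee_rot: [-0.0, 0.02, 1.0, 0.0]
ft_force: [0.2, -0.3, 0.8]
grip_width: 0.0487
```

>>> carry_out([
  [0, 0, 0],
  [0, 0, 0],
  [0, 0, 0],
  [0, 0, 0],
], grip=[0.4, 0.4, 0.4, 0.4], spin=[0, 0, 0, 0])

```text
time_s: 9.3
ee_pos: [0.4708, -0.416, -0.0009]
ee_rot: [0.0, 0.02, 1.0, -0.0]
ft_force: [-0.6, 0.4, 4.7]
grip_width: 0.0372
```

>>> carry_out([
  [0, 0, -1],
  [0, 0, -3],
  [0, 0, -3],
], grip=[0.4, 0.4, 0.4], spin=[0, 0, 0])

```text
time_s: 9.68
ee_pos: [0.4717, -0.4167, 0.0312]
ee_rot: [0.001, 0.02, 1.0, -0.001]
ft_force: [0.4, -1.0, -0.5]
grip_width: 0.0373
```

```bash
python3 - <<'E'
from h import *
save('wrist','w4')
x,y=tr(-.15,0); to(x,y,.03,173.6)
E
```

```text
dp [-0.51 29.27 -0.04] spin 4.08 pos [ 0.4712 -0.4164  0.03  ] yaw 177.68 t 9.725 F [-0.74  0.43 -0.98] w 0.037
```

View pics/w4.png

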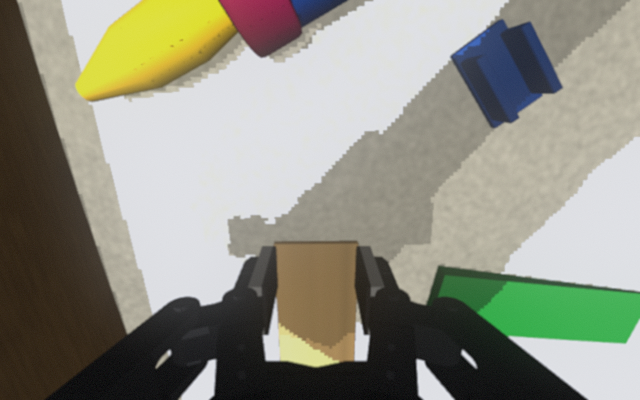

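>>> carry_out([
  [-0.5, 29.3, 0],
  [-0.5, 29.3, 0],
  [-0.5, 29.3, 0],
  [-0.5, 29.3, 0],
  [-0.5, 29.3, 0],
  [-0.5, 29.3, 0],
  [-0.5, 29.3, 0],
], grip=[0.4, 0.4, 0.4, 0.4, 0.4, 0.4, 0.4], spin=[4.1, 4.1, 4.1, 4.1, 4.1, 4.1, 4.1])

```text
time_s: 10.6
ee_pos: [0.4874, -0.1234, 0.0285]
ee_rot: [-0.0, 0.056, 0.998, -0.0]
ft_force: [-0.6, -0.2, -0.8]
grip_width: 0.0373
```

```bash
python3 - <<'E'
from h import *
x,y=tr(-.15,0); to(x,y,.0005,173.6)
save('wrist','w5')
E
```

```text
dp [-0.08 -0.06  2.8 ] spin 0.02 pos [ 0.4874 -0.1234  0.0285] yaw 173.62 t 10.6 F [-0.6  -0.2  -0.81] w 0.0373
```

View pics/w5.png

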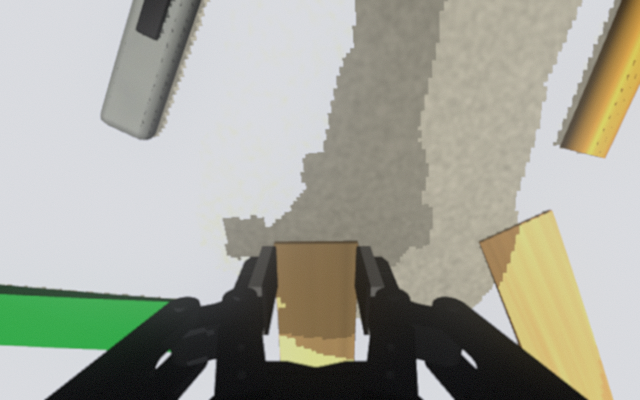

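>>> carry_out([
  [-0.1, -0.1, 2],
  [-0.1, -0.1, 2.8],
  [-2.5, -0.1, 2.8],
  [-5, -0.1, 2.8],
  [-5, -0.1, 2.8],
], grip=[0.4, 0.4, 0.4, 0.4, 0.4], spin=[0, 0, 0, 0, 0])

```text
time_s: 11.28
ee_pos: [0.538, -0.1307, 0.0004]
ee_rot: [0.0, 0.056, 0.998, -0.0]
ft_force: [0.2, 0.3, -0.6]
grip_width: 0.0373
```

```bash
python3 - <<'E'
from h import *
x,y=tr(-.046,-.0005); to(x,y,.0003,173.6)
save('side','s5');save('wrist','w6')
c=C('s5');cv2.imwrite('pics/s5c.png',cv2.resize(c.p[160:260,300:440,::-1],None,fx=5.5,fy=5.5,interpolation=cv2.INTER_CUBIC))
E
```

```text
dp [-5.37  0.06  0.01] spin -0.07 pos [ 5.380e-01 -1.307e-01  4.000e-04] yaw 173.53 t 11.275 F [ 0.16  0.32 -0.61] w 0.0373
```

View pics/s5c.png

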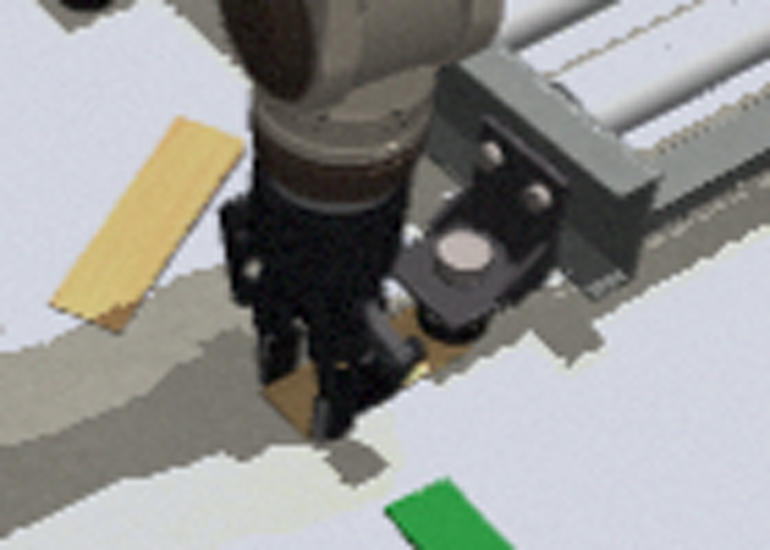

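View pics/w6.png

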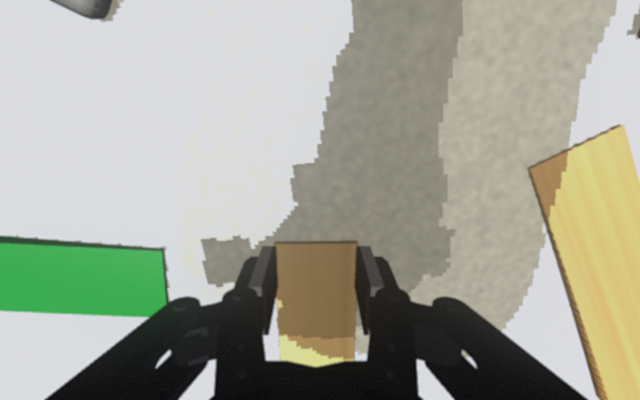

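>>> carry_out([
  [-2, 0.05, 0],
  [-4, 0.05, 0],
  [-4.9, 0.05, 0],
  [-4.9, 0.05, 0],
], grip=[0.4, 0.4, 0.4, 0.4], spin=[0, 0, 0, 0])

```text
time_s: 11.88
ee_pos: [0.5854, -0.1349, 0.0004]
ee_rot: [-0.0, 0.056, 0.998, 0.0]
ft_force: [-0.2, 0.2, -0.5]
grip_width: 0.0377
```

```bash
python3 - <<'E'
from h import *
x,y=tr(-.046,-.0005); to(x,y,.0003,173.6)
save('side','s6');save('wrist','w7')
c=C('s6');cv2.imwrite('pics/s6c.png',cv2.resize(c.p[160:260,300:440,::-1],None,fx=5.5,fy=5.5,interpolation=cv2.INTER_CUBIC))
E
```

```text
dp [-0.62 -0.06  0.01] spin -0.02 pos [ 5.854e-01 -1.349e-01  4.000e-04] yaw 173.58 t 11.875 F [-0.24  0.25 -0.5 ] w 0.0377
```

View pics/s6c.png

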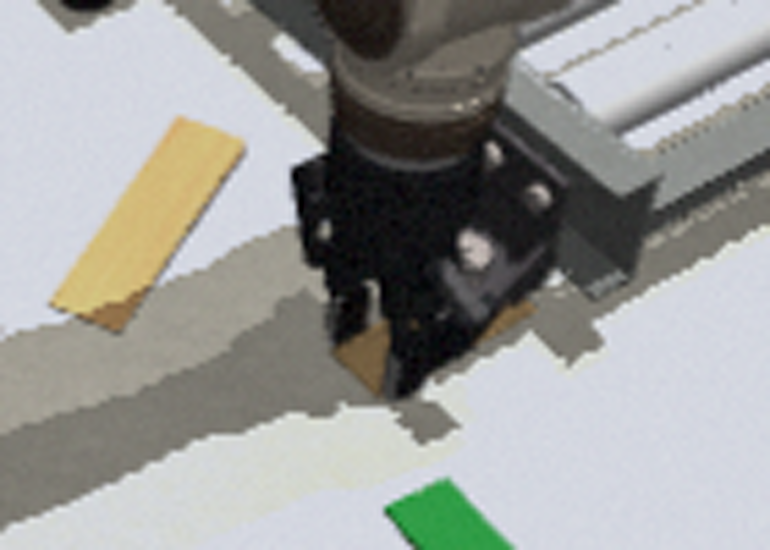

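View pics/w7.png

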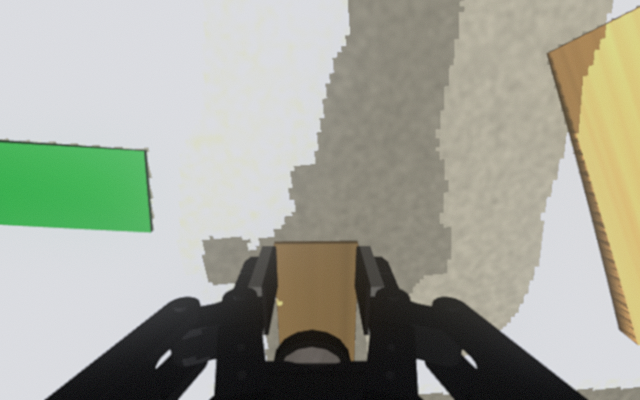

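```bash
python3 - <<'E'
from h import *
c=C('w7')
print(c.dep([(313,352),(313,338),(290,352),(335,352),(313,300)]).round(4))
print(c.proj([[*tr(-.031,0),.042],[*tr(-.02,0),.018],[*tr(-.02,0),.0104]]))
cv2.imwrite('pics/w7c.png',cv2.resize(c.p[230:370,260:375,::-1],None,fx=5,fy=4.2,interpolation=cv2.INTER_CUBIC))
E
```

```text
[[ 0.6235 -0.1392  0.0184]
 [ 0.6184 -0.1386  0.0148]
 [ 0.6227 -0.1502  0.0179]
 [ 0.625  -0.1288  0.018 ]
 [ 0.6036 -0.137   0.0052]]
[[312.18546696 362.50086384]
 [312.84633212 341.02994192]
 [312.981477   329.95186042]]
```

View pics/w7c.png

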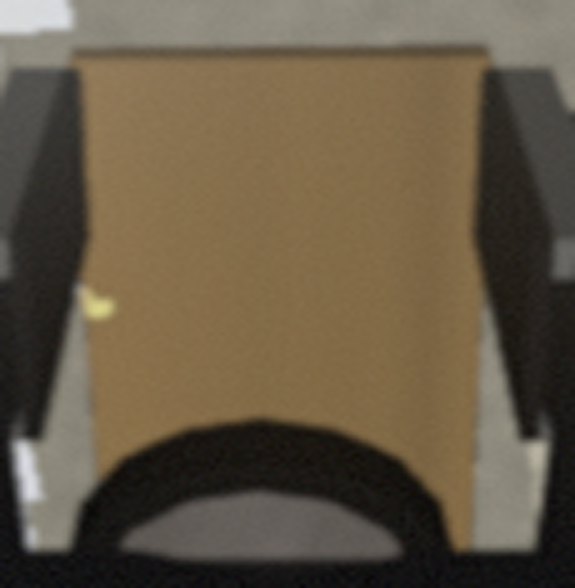

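```bash
sed -i 's/\[.6372,-.1408\]/[.637,-.143]/' h.py; python3 - <<'E'
from h import *
c=C('w7'); P=c.onz([(276,243.3),(357,242.5)],.0055).mean(0)[:2]
print('near edge rel foot',(P-FOOT)@TX, (P-FOOT)@TY)
x,y=tr(-.045,0); to(x,y,.0003,173.6)
E
```

```text
near edge rel foot -0.06514679707925741 0.003980536687727402
dp [-0.76 -0.23  0.02] spin -0.02 pos [ 5.850e-01 -1.348e-01  5.000e-04] yaw 173.58 t 11.975 F [-0.06  0.5  -0.82] w 0.0377
```

>>> carry_out([
  [-0.3, -0.22, 0],
  [-0.6, -0.22, 0],
  [-0.8, -0.22, 0],
  [-0.8, -0.22, 0],
], grip=[0.4, 0.4, 0.4, 0.4], spin=[0, 0, 0, 0])

```text
time_s: 12.48
ee_pos: [0.5926, -0.1378, 0.0004]
ee_rot: [-0.001, 0.056, 0.998, 0.0]
ft_force: [-5.3, 0.6, 2.0]
grip_width: 0.0376
```

>>> carry_out([
  [0, 0, 0.08],
  [0, 0, 0.05],
  [0, 0, 0],
  [0, 0, 0],
], grip=[0.4, 0.6, 0.6, 0.6], spin=[0, 0, 0, 0])

```text
time_s: 12.98
ee_pos: [0.5939, -0.138, 0.0009]
ee_rot: [0.0, 0.056, 0.998, -0.0]
ft_force: [0.1, 0.8, -0.7]
grip_width: 0.0516
```

```bash
python3 - <<'E'
from h import *
x,y=tr(-.045,0); to(x,y,.0003,173.6)
save('wrist','w8')
c=C('w8'); cv2.imwrite('pics/w8c.png',cv2.resize(c.p[210:370,240:395,::-1],None,fx=4,fy=3.7,interpolation=cv2.INTER_CUBIC))
E
```

```text
dp [ 0.16 -0.02  0.06] spin -0.02 pos [ 0.5939 -0.138   0.0009] yaw 173.58 t 12.975 F [ 0.05  0.81 -0.74] w 0.0516
```

View pics/w8c.png

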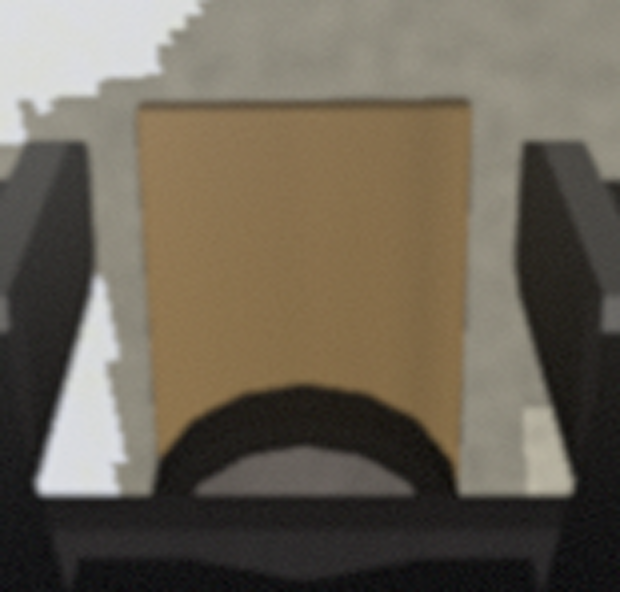

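```bash
python3 - <<'E'
from h import *
c=C('w8'); 
for uv,z in(((316,237.8),.004),((316,314.),.0104)):
    P=c.onz([uv],z)[0,:2]; print((P-FOOT)@TX,(P-FOOT)@TY)
save('side','s8');b=C('s8');cv2.imwrite('pics/s8c.png',cv2.resize(b.p[160:260,300:440,::-1],None,fx=5.5,fy=5.5,interpolation=cv2.INTER_CUBIC))
E
```

```text
-0.05777697247906912 0.0016536169292512073
-0.020101802094654137 0.0016141358688868143
```

View pics/s8c.png

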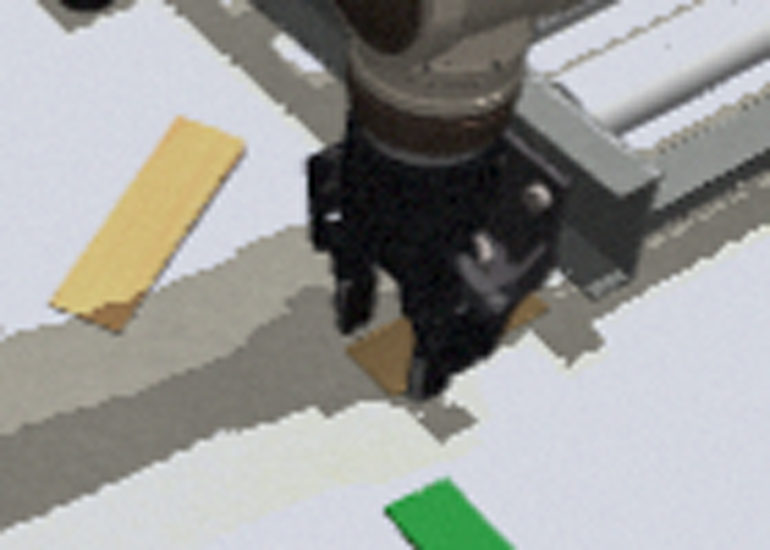

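>>> carry_out([
  [2, 0.03, -0.1],
  [3.6, 0.03, -0.5],
  [3.6, 0.03, -0.5],
  [3.6, 0.03, -0.5],
  [3.6, 0.03, -0.15],
  [3.6, 0.03, -0.1],
], grip=[0.6, 0.6, 0, 0, 0, 0], spin=[0, 0, 0, 0, 0, 0])

```text
time_s: 13.82
ee_pos: [0.5578, -0.1335, 0.0009]
ee_rot: [-0.0, 0.056, 0.998, 0.0]
ft_force: [0.7, -0.1, -0.0]
grip_width: -0.0002
```

```bash
python3 - <<'E'
from h import *
x,y=tr(-.0655,0); to(x,y,.002,173.6)
save('wrist','w9')
c=C('w9'); cv2.imwrite('pics/w9c.png',cv2.resize(c.p[200:370,230:400,::-1],None,fx=4,fy=3.5,interpolation=cv2.INTER_CUBIC))
E
```

```text
dp [-1.43 -0.06 -0.11] spin -0.01 pos [ 0.5578 -0.1335  0.0009] yaw 173.59 t 13.825 F [ 0.73 -0.15 -0.05] w -0.0002
```

View pics/w9c.png

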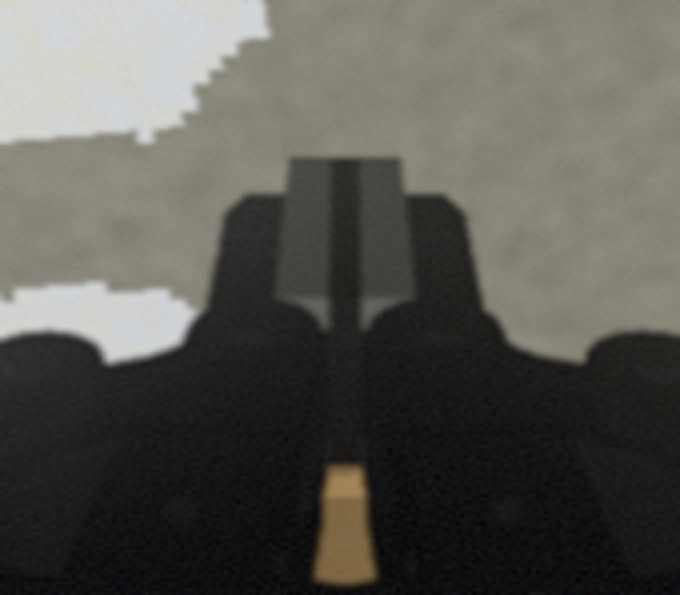

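>>> carry_out([
  [-0.7, -0.05, 0],
  [-1.1, -0.05, 0],
  [-1.4, -0.05, 0],
  [-1.4, -0.05, 0],
], grip=[0, 0, 0, 0], spin=[0, 0, 0, 0])

```text
time_s: 14.38
ee_pos: [0.5718, -0.1357, 0.0015]
ee_rot: [-0.0, 0.056, 0.998, 0.0]
ft_force: [0.9, -0.1, -0.5]
grip_width: -0.0003
```

```bash
python3 - <<'E'
from h import *
x,y=.438,.198; to(x,y,.12,173.6)
E
```

```text
dp [ 17.03  31.66 -11.84] spin -0.01 pos [ 0.5718 -0.1357  0.0015] yaw 173.59 t 14.375 F [ 0.9  -0.14 -0.5 ] w -0.0003
```

>>> carry_out([
  [2, 0, -2],
  [3, 0, -7],
  [3, 0, -12],
  [3, 0, -12],
], grip=[0.5, 0.5, 0.5, 0.5], spin=[0, 0, 0, 0])

```text
time_s: 14.88
ee_pos: [0.5437, -0.1328, 0.1263]
ee_rot: [0.004, 0.056, 0.998, -0.001]
ft_force: [0.9, -0.4, -0.4]
grip_width: 0.0428
```

```bash
python3 - <<'E'
from h import *
to(.438,.198,.12,173.6); save('wrist','w10')
c=C('w10'); print(c.proj([[*tr(-.055,-.02),.004],[*tr(-.055,.02),.004]]))
cv2.imwrite('pics/w10c.png',cv2.resize(c.p[180:380,210:430,::-1],None,fx=3,fy=3,interpolation=cv2.INTER_CUBIC))
E
```

```text
dp [14.2  31.69  0.49] spin -0.02 pos [ 0.5437 -0.1328  0.1263] yaw 173.58 t 14.875 F [ 0.88 -0.43 -0.39] w 0.0428
[[291.81496535 233.98274579]
 [337.43192308 233.94639952]]
```

View pics/w10c.png

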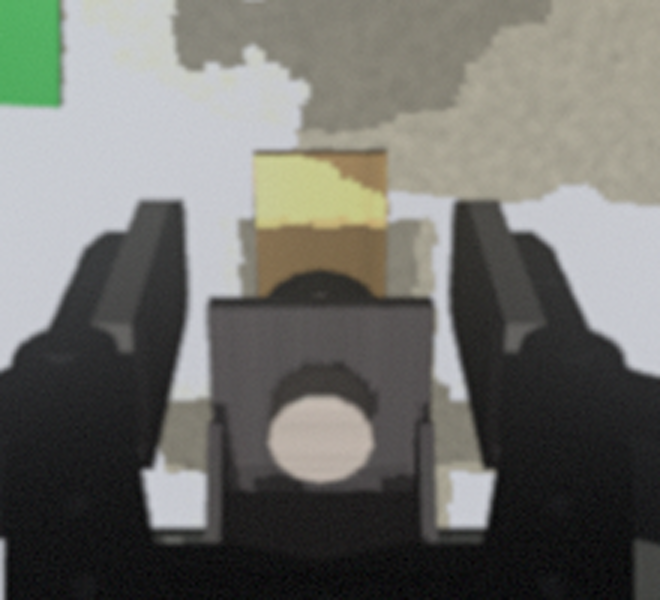

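```bash
python3 - <<'E'
from h import *
c=C('w10')
for n,uv,z in(('pk',(316.5,230.5),.004),('shelf top',(317,280.8),.048),('boss near',(317,311.5),.062),('pad near',(317,270.5),.0184)):
    P=c.onz([uv],z)[0,:2]; print(n,(P-FOOT)@TX,(P-FOOT)@TY)
E
```

```text
pk -0.05831366806318743 0.0016494248079616989
shelf top -0.0357626314074559 0.001967502280280468
boss near -0.01826712147478462 0.0019294266501517757
pad near -0.027113666469052434 0.002044872363799617
```

>>> carry_out([
  [14, 31.7, 0],
  [14, 31.7, 0],
  [14, 31.7, 0],
  [14, 31.7, 0],
  [14, 31.7, 0],
  [14, 31.7, 0],
  [14, 31.7, 0],
  [14, 31.7, 0],
], grip=[0.5, 0.5, 0.5, 0.5, 0.5, 0.5, 0.5, 0.5], spin=[0, 0, 0, 0, 0, 0, 0, 0])

```text
time_s: 15.92
ee_pos: [0.4377, 0.198, 0.1205]
ee_rot: [-0.001, 0.056, 0.998, -0.0]
ft_force: [-0.8, -0.9, -0.6]
grip_width: 0.0426
```

```bash
python3 - <<'E'
from h import *
to(.438,.198,.12,173.6); save('wrist','w11')
E
```

```text
dp [-0.03  0.01  0.05] spin 0.01 pos [0.4377 0.198  0.1205] yaw 173.61 t 15.925 F [-0.81 -0.9  -0.61] w 0.0426
```

View pics/w11.png

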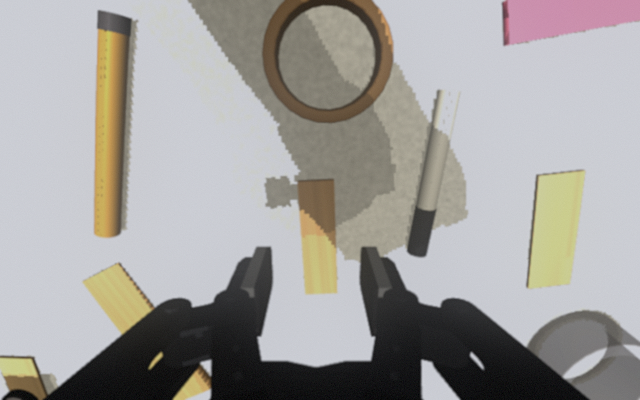

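```bash
python3 - <<'E'
from h import *
c=C('w11')
cv2.imwrite('pics/w11c.png',cv2.resize(c.p[170:305,280:360,::-1],None,fx=5,fy=4.4,interpolation=cv2.INTER_CUBIC))
for r in range(183,293,12):
    P=c.dep([(k,r) for k in range(310,328,2)]); print(r,np.median(P,axis=0).round(4))
T=np.median(c.dep([(k,r) for k in range(250,280,2) for r in range(215,225,3)]),axis=0);print('table',T)
hsv=cv2.cvtColor(c.p,cv2.COLOR_RGB2HSV)
m=((hsv[...,1]>60)&(hsv[...,2]>60)).astype(np.uint8); n,l,s,ce=cv2.connectedComponentsWithStats(m); i=l[250,320]
ct=max(cv2.findContours((l==i).astype(np.uint8),0,2)[0],key=cv2.contourArea).reshape(-1,2)
w=c.onz(ct,0.005)[:,:2]; print(s[i],cv2.minAreaRect((w*1000).astype(np.float32)))
E
```

```text
183 [0.4296 0.2015 0.0079]
195 [0.44   0.2004 0.0076]
207 [0.4505 0.1992 0.0068]
219 [0.4613 0.198  0.0063]
231 [0.4726 0.1967 0.0054]
243 [0.4843 0.1955 0.0047]
255 [0.4963 0.1941 0.0043]
267 [0.5085 0.1927 0.003 ]
279 [0.5212 0.1913 0.0029]
291 [0.5349 0.1898 0.0014]
table [ 4.59088360e-01  1.51081605e-01 -3.80390428e-04]
[ 298  179   39  115 3872] ((480.91888427734375, 195.8668212890625), (30.18081283569336, 107.92166900634766), 85.97193908691406)
```

View pics/w11c.png

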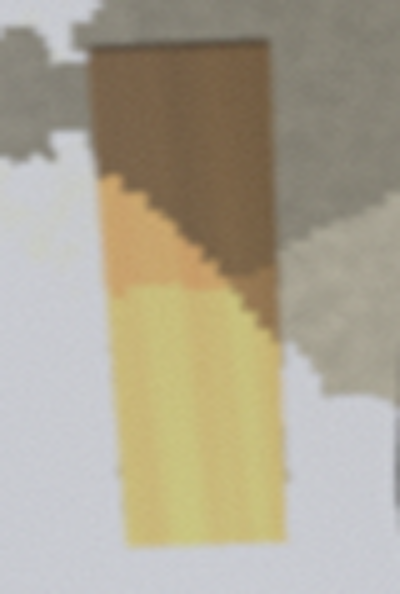

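>>> carry_out([
  [0, 0, 5],
  [0, 0, 9],
  [0, 0, 11],
  [0, 0, 11.8],
  [0, 0, 11.8],
], grip=[0.5, 0.5, 0.5, 0.5, 0.5], spin=[-2.4, -2.4, -2.4, -2.4, -2.4])

```text
time_s: 16.6
ee_pos: [0.4383, 0.1977, 0.0036]
ee_rot: [-0.0, 0.036, 0.999, -0.0]
ft_force: [-0.0, 0.5, 0.1]
grip_width: 0.0427
```

```bash
python3 - <<'E'
from h import *
to(.438,.198,.002,176); save('wrist','w12')
c=C('w12')
cv2.imwrite('pics/w12c.png',cv2.resize(c.p[200:370,230:400,::-1],None,fx=4,fy=3.5,interpolation=cv2.INTER_CUBIC))
E
```

```text
dp [0.03 0.03 0.16] spin -0.08 pos [0.4383 0.1977 0.0036] yaw 175.92 t 16.6 F [-0.04  0.51  0.09] w 0.0427
```

View pics/w12c.png

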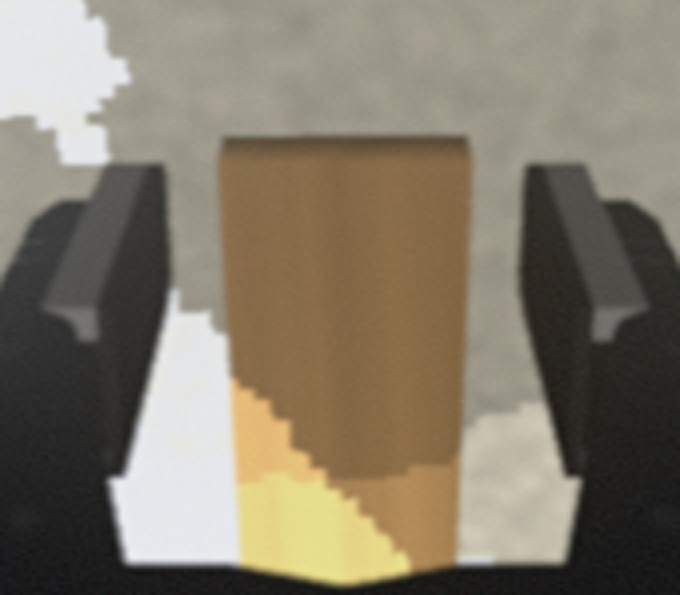

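>>> carry_out([
  [0.2, 0, 0.15],
  [0.2, 0, 0.15],
  [0.2, 0, 0.15],
  [0.2, 0, 0.15],
  [0.2, 0, 0.15],
], grip=[0.5, 0.3, 0.3, 0.3, 0.3], spin=[0, 0, 0, 0, 0])

```text
time_s: 17.27
ee_pos: [0.4363, 0.1987, 0.0031]
ee_rot: [0.0, 0.035, 0.999, 0.0]
ft_force: [-2.4, -1.3, 6.1]
grip_width: 0.0269
```

>>> carry_out([
  [0, 0, -2],
  [0, 0, -5.5],
  [0, 0, -5.5],
], grip=[0.3, 0.3, 0.3], spin=[0, 0, 0])

```text
time_s: 17.65
ee_pos: [0.4376, 0.1993, 0.06]
ee_rot: [0.002, 0.035, 0.999, 0.001]
ft_force: [-0.3, 0.2, -0.4]
grip_width: 0.0269
```

```bash
python3 - <<'E'
from h import *
x,y=tr(-.15,0);to(x,y,.05,173.6); save('wrist','w13')
E
```

```text
dp [ -7.28 -32.13   0.96] spin 2.4 pos [0.4376 0.1993 0.06  ] yaw 176.0 t 17.65 F [-0.28  0.17 -0.37] w 0.0269
```

View pics/w13.png

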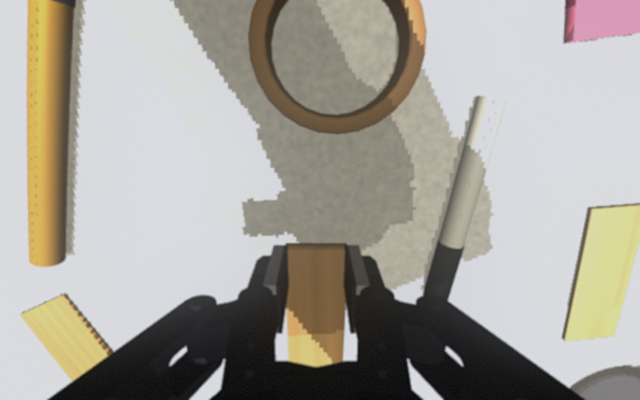

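>>> carry_out([
  [-5.8, -32.1, 1],
  [-5.8, -32.1, 1],
  [-5.8, -32.1, 1],
  [-5.8, -32.1, 1],
  [-5.8, -32.1, 1],
  [-5.8, -32.1, 1],
  [-5.8, -32.1, 1],
  [-5.8, -32.1, 1],
], grip=[0.3, 0.3, 0.3, 0.3, 0.3, 0.3, 0.3, 0.3], spin=[2.4, 2.4, 2.4, 2.4, 2.4, 2.4, 2.4, 2.4])

```text
time_s: 18.7
ee_pos: [0.4713, -0.1244, 0.0467]
ee_rot: [-0.0, 0.055, 0.998, 0.0]
ft_force: [0.1, 0.3, -1.1]
grip_width: 0.0267
```

```bash
python3 - <<'E'
from h import *
x,y=tr(-.15,0);to(x,y,.0085,173.6); 
E
```

```text
dp [-1.68 -0.    3.82] spin 0.06 pos [ 0.4713 -0.1244  0.0467] yaw 173.66 t 18.7 F [ 0.1   0.33 -1.1 ] w 0.0267
```

>>> carry_out([
  [0, 0, 2.5],
  [0, 0, 3.8],
  [0, 0, 3.8],
  [-2.5, 0, 3.8],
  [-2.5, 0, 3.8],
], grip=[0.3, 0.3, 0.3, 0.3, 0.3], spin=[0, 0, 0, 0, 0])

```text
time_s: 19.32
ee_pos: [0.4978, -0.1284, 0.01]
ee_rot: [0.001, 0.056, 0.998, -0.0]
ft_force: [-0.7, 0.2, -0.0]
grip_width: 0.027
```

```bash
python3 - <<'E'
from h import *
x,y=tr(-.06,0);to(x,y,.008,173.6); 
save('side','s14');b=C('s14');cv2.imwrite('pics/s14c.png',cv2.resize(b.p[170:250,320:430,::-1],None,fx=7,fy=7,interpolation=cv2.INTER_CUBIC))
E
```

```text
dp [-8.    0.1   0.21] spin 0.03 pos [ 0.4978 -0.1284  0.01  ] yaw 173.63 t 19.325 F [-0.69  0.25 -0.05] w 0.027
```

View pics/s14c.png

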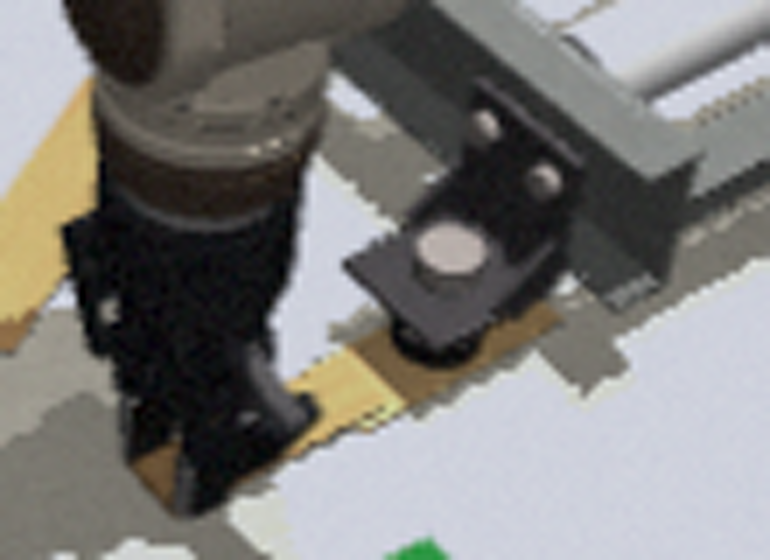

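>>> carry_out([
  [-2, 0.05, 0.2],
  [-5, 0.1, 0.2],
  [-7, 0.1, 0.25],
  [-7, 0.1, 0.25],
  [-7, 0.1, 0.25],
], grip=[0.3, 0.3, 0.3, 0.3, 0.3], spin=[0, 0, 0, 0, 0])

```text
time_s: 20.0
ee_pos: [0.5655, -0.1353, 0.007]
ee_rot: [0.0, 0.056, 0.998, 0.0]
ft_force: [1.0, -0.3, 1.1]
grip_width: 0.0268
```

```bash
python3 - <<'E'
from h import *
x,y=tr(-.06,0);to(x,y,.0072,173.6); 
save('wrist','w15');b=C('w15');cv2.imwrite('pics/w15c.png',cv2.resize(b.p[200:380,230:400,::-1],None,fx=4,fy=3.3,interpolation=cv2.INTER_CUBIC))
E
```

```text
dp [-1.19  0.03 -0.02] spin -0.01 pos [ 0.5655 -0.1353  0.007 ] yaw 173.59 t 20.0 F [ 0.97 -0.31  1.06] w 0.0268
```

View pics/w15c.png

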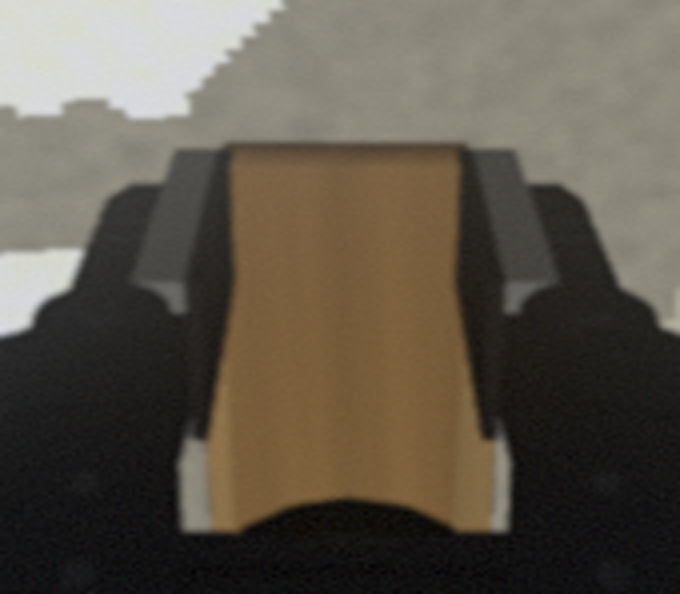

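>>> carry_out([
  [-0.4, 0.02, -0.02],
  [-0.8, 0.02, -0.02],
  [-1.1, 0.02, -0.02],
  [-1.1, 0.02, -0.02],
], grip=[0.3, 0.3, 0.3, 0.3], spin=[0, 0, 0, 0])

```text
time_s: 20.55
ee_pos: [0.577, -0.1365, 0.0071]
ee_rot: [-0.0, 0.056, 0.998, -0.0]
ft_force: [-4.0, 1.0, 5.6]
grip_width: 0.0268
```

>>> carry_out([
  [-0.2, 0, 0],
  [-0.4, 0, 0],
  [-0.4, 0, 0],
], grip=[0.3, 0.3, 0.3], spin=[0, 0, 0])

```text
time_s: 20.92
ee_pos: [0.5808, -0.1369, 0.0071]
ee_rot: [-0.0, 0.056, 0.998, -0.0]
ft_force: [-4.4, 1.4, 7.0]
grip_width: 0.0266
```

>>> carry_out([
  [0, 0, -0.07],
  [0, 0, -0.07],
], grip=[0.3, 0.3], spin=[0, 0])

```text
time_s: 21.18
ee_pos: [0.5809, -0.1369, 0.0072]
ee_rot: [-0.0, 0.056, 0.998, 0.0]
ft_force: [-0.2, 0.5, 0.5]
grip_width: 0.0268
```

```bash
python3 - <<'E'
from h import *
x,y=tr(-.046,0);to(x,y,.0072,173.6); 
save('wrist','w16');b=C('w16');cv2.imwrite('pics/w16c.png',cv2.resize(b.p[200:380,230:400,::-1],None,fx=4,fy=3.3,interpolation=cv2.INTER_CUBIC))
save('side','s16');b=C('s16');cv2.imwrite('pics/s16c.png',cv2.resize(b.p[170:250,320:430,::-1],None,fx=7,fy=7,interpolation=cv2.INTER_CUBIC))
E
```

```text
dp [-1.04  0.02 -0.  ] spin -0.01 pos [ 0.5809 -0.1369  0.0072] yaw 173.59 t 21.175 F [-0.21  0.5   0.53] w 0.0268
```

View pics/w16c.png

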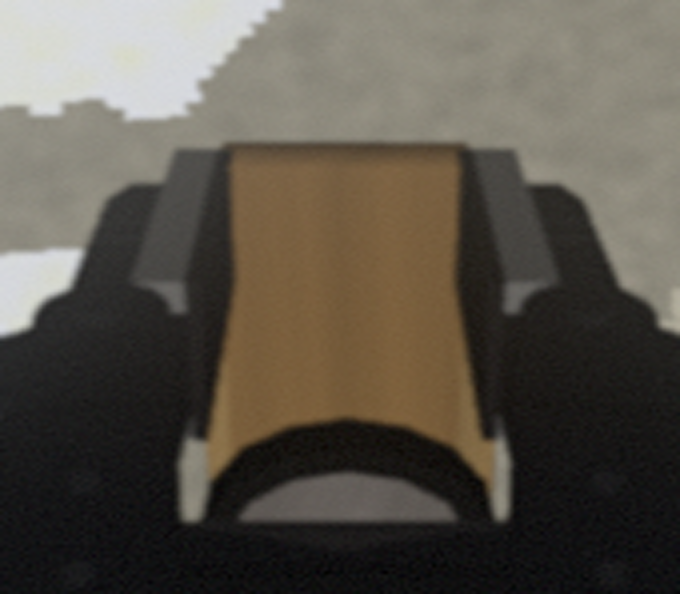

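View pics/s16c.png

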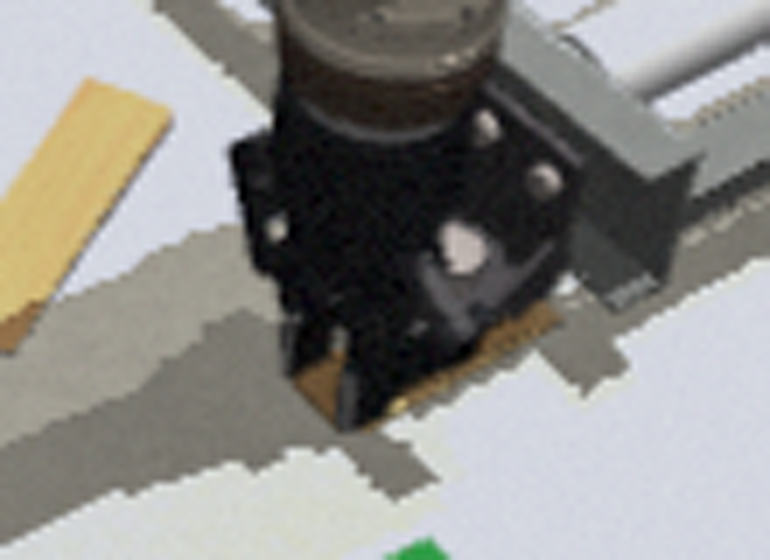

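>>> carry_out([
  [-0.2, 0, 0],
  [-0.4, 0.02, 0],
  [-0.4, 0.02, 0],
], grip=[0.3, 0.3, 0.3], spin=[0, 0, 0])

```text
time_s: 21.65
ee_pos: [0.5839, -0.1371, 0.0072]
ee_rot: [-0.001, 0.056, 0.998, 0.0]
ft_force: [-6.3, 0.0, 2.1]
grip_width: 0.027
```

>>> carry_out([
  [-0.1, 0, 0],
  [-0.2, 0, 0],
  [-0.2, 0, 0],
], grip=[0.3, 0.3, 0.3], spin=[0, 0, 0])

```text
time_s: 22.02
ee_pos: [0.5847, -0.1371, 0.0071]
ee_rot: [-0.002, 0.056, 0.998, 0.0]
ft_force: [-12.7, 0.9, 7.0]
grip_width: 0.0272
```

>>> carry_out([
  [-0.1, 0, 0],
  [-0.2, 0, 0],
  [-0.2, 0, 0],
], grip=[0.3, 0.3, 0.3], spin=[0, 0, 0])

```text
time_s: 22.4
ee_pos: [0.5855, -0.1372, 0.0071]
ee_rot: [-0.004, 0.056, 0.998, 0.0]
ft_force: [-18.3, 2.2, 10.6]
grip_width: 0.0266
```

>>> carry_out([
  [0.3, 0, -0.03],
  [0.35, 0, -0.05],
], grip=[0.3, 0.3], spin=[0, 0])

```text
time_s: 22.65
ee_pos: [0.5853, -0.1371, 0.0074]
ee_rot: [-0.0, 0.056, 0.998, 0.0]
ft_force: [0.7, -0.3, -6.3]
grip_width: 0.0266
```

>>> carry_out([
  [0, 0, 0],
  [0, 0, 0],
  [0, 0, 0],
], grip=[0.45, 0.45, 0.45], spin=[0, 0, 0])

```text
time_s: 23.02
ee_pos: [0.5858, -0.1372, 0.0084]
ee_rot: [0.0, 0.056, 0.998, -0.0]
ft_force: [0.1, -0.3, -0.3]
grip_width: 0.0386
```

```bash
python3 - <<'E'
from h import *
x,y=tr(-.1,0);to(x,y,.0072,173.6); 
save('wrist','w17');b=C('w17');cv2.imwrite('pics/w17c.png',cv2.resize(b.p[200:380,230:400,::-1],None,fx=4,fy=3.3,interpolation=cv2.INTER_CUBIC))
E
```

```text
dp [ 4.85 -0.01  0.12] spin -0.01 pos [ 0.5858 -0.1372  0.0084] yaw 173.59 t 23.025 F [ 0.12 -0.26 -0.28] w 0.0386
```

View pics/w17c.png

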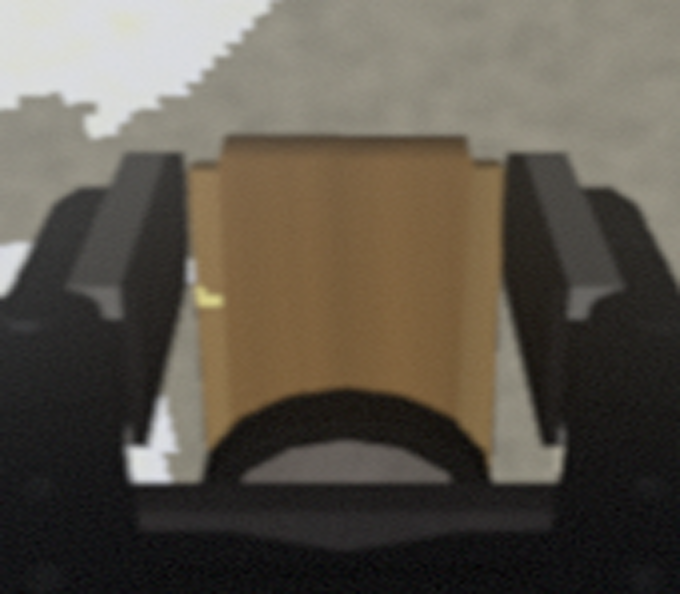

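```bash
python3 - <<'E'
from h import *
c=C('w17')
for n,uv,z in(('pk',(316.5,200+162/3.3),.004),('heel',(316.5,200+138/3.3),.0126),('pad near bottom',(316.5,200+389/3.3),.0104)):
    P=c.onz([uv],z)[0,:2]; print(n,(P-FOOT)@TX,(P-FOOT)@TY)
E
```

```text
pk -0.056191374109714594 0.0016932203984691818
heel -0.06433932314165244 0.0016835437410142756
pad near bottom -0.019979353912318244 0.0016644571970372809
```

>>> carry_out([
  [2, 0, 0],
  [5, 0, -1],
  [5, 0, -9],
  [4, 0, -12],
  [4, 0, -12],
  [4, 0, -12],
], grip=[0.6, 0.6, 0.6, 0, 0, 0], spin=[0, 0, 0, 0, 0, 0])

```text
time_s: 23.82
ee_pos: [0.5456, -0.1327, 0.1277]
ee_rot: [-0.0, 0.056, 0.998, 0.0]
ft_force: [0.1, -0.0, -0.0]
grip_width: 0.0001
```

```bash
python3 - <<'E'
from h import *
x,y=tr(-.013,0);to(x,y,.068,173.6); 
save('wrist','w18');b=C('w18');cv2.imwrite('pics/w18c.png',cv2.resize(b.p[180:380,210:430,::-1],None,fx=3,fy=3,interpolation=cv2.INTER_CUBIC))
save('side','s18');b=C('s18');a=C('side0')
f=lambda b:cv2.resize(b.p[170:250,330:430,::-1],None,fx=7,fy=7,interpolation=cv2.INTER_CUBIC)[:, :]
cv2.imwrite('pics/s18c.png',np.hstack([cv2.resize(f(a),(400,320)),cv2.resize(f(b),(400,320))]))
g=lambda c,x0,y0,w,h:c.p[y0:y0+h,x0:x0+w].astype(np.float32).mean(2)
for box in((360,195,50,30),(390,150,80,60),(300,100,60,50),(400,100,80,50)):
    print(box,cv2.phaseCorrelate(g(a,*box),g(b,*box),cv2.createHanningWindow(box[2:],cv2.CV_32F)))
E
```

```text
dp [-7.9  -0.01  5.96] spin -0.01 pos [ 0.5456 -0.1327  0.1277] yaw 173.59 t 23.825 F [ 0.06 -0.03 -0.03] w 0.0001
(360, 195, 50, 30) ((0.016612585430241467, -0.031316323837200954), 0.9711990375518799)
(390, 150, 80, 60) ((-0.10546255461153464, 0.048670864432555305), 1.0378699998060863)
(300, 100, 60, 50) ((0.04642778005305814, 0.00524957953566485), 0.7988411494890849)
(400, 100, 80, 50) ((-0.0020726841406073504, 0.10602815874570126), 0.9425408344268799)
```

View pics/w18c.png

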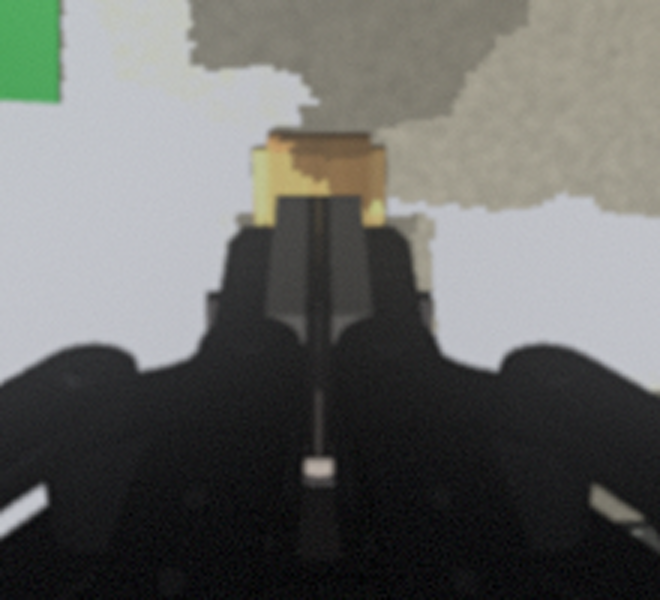

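View pics/s18c.png

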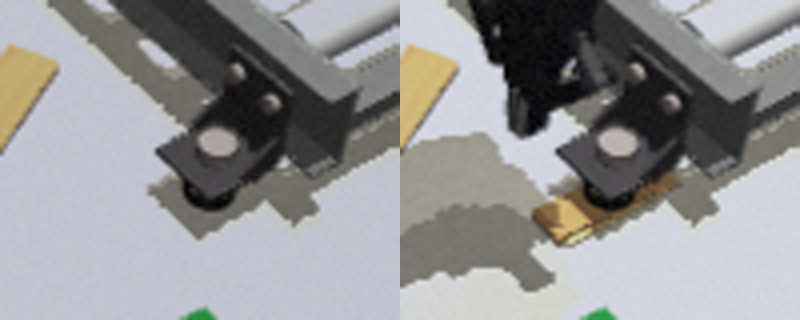

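>>> carry_out([
  [-4, 0, 1],
  [-7.9, 0, 4],
  [-7.9, 0, 6],
  [-7.9, 0, 6.2],
  [-7.9, 0, 6.2],
], grip=[0, 0, 0, 0, 0], spin=[0, 0, 0, 0, 0])

```text
time_s: 24.55
ee_pos: [0.6232, -0.1414, 0.066]
ee_rot: [-0.001, 0.056, 0.998, 0.0]
ft_force: [0.2, 1.2, 0.6]
grip_width: 0.0001
```

>>> carry_out([
  [0, 0, 0.2],
  [0, 0, 0.3],
  [0, 0, 0.3],
], grip=[0, 0, 0], spin=[0, 0, 0])

```text
time_s: 24.92
ee_pos: [0.6241, -0.1416, 0.0632]
ee_rot: [0.0, 0.056, 0.998, -0.0]
ft_force: [0.4, 0.2, 0.2]
grip_width: -0.0
```

>>> carry_out([
  [0, 0, 0.1],
  [0, 0, 0.1],
], grip=[0, 0], spin=[0, 0])

```text
time_s: 25.18
ee_pos: [0.6242, -0.1415, 0.0621]
ee_rot: [0.0, 0.056, 0.998, -0.0]
ft_force: [-0.4, 0.1, 0.7]
grip_width: 0.0001
```

>>> carry_out([
  [0, 0, 0.1],
  [0, 0, 0.1],
], grip=[0, 0], spin=[0, 0])

```text
time_s: 25.42
ee_pos: [0.6242, -0.1416, 0.062]
ee_rot: [0.0, 0.056, 0.998, -0.0]
ft_force: [-2.7, 0.6, 7.4]
grip_width: 0.0003
```

>>> carry_out([
  [0, 0, 0.06],
  [0, 0, 0.06],
], grip=[0, 0], spin=[0, 0])

```text
time_s: 25.68
ee_pos: [0.6243, -0.1415, 0.062]
ee_rot: [0.001, 0.056, 0.998, -0.0]
ft_force: [-5.5, 0.6, 10.8]
grip_width: 0.0001
```

>>> carry_out([
  [0, 0, -0.3],
  [0, 0, -3],
  [3, 0, -8],
  [10, 0, -13],
  [14, 0, -15],
  [16, 0, -15],
  [16, 0, -15],
  [16, 0, -15],
], grip=[0, 0, 0, 0, 0, 0, 0, 0], spin=[0, 0, 0, 0, 0, 0, 0, 0])

```text
time_s: 26.68
ee_pos: [0.4656, -0.1237, 0.2101]
ee_rot: [-0.0, 0.056, 0.998, 0.0]
ft_force: [0.1, -0.2, -0.4]
grip_width: -0.0001
```

```bash
python3 - <<'E'
from h import *
save('wrist','w19');save('side','s19');a=C('side0');b=C('s19')
bb=C('w19');cv2.imwrite('pics/w19c.png',cv2.resize(bb.p[150:400,200:440,::-1],None,fx=2.4,fy=2.4,interpolation=cv2.INTER_CUBIC))
cv2.imwrite('pics/s19c.png',cv2.resize(b.p[120:340,160:480,::-1],None,fx=2.5,fy=2.5,interpolation=cv2.INTER_CUBIC))
g=lambda c,x0,y0,w,h:c.p[y0:y0+h,x0:x0+w].astype(np.float32).mean(2)
for box in((360,195,50,26),(390,150,80,60),(300,125,40,40),(400,100,80,50)):
    print(box,cv2.phaseCorrelate(g(a,*box),g(b,*box),cv2.createHanningWindow(box[2:],cv2.CV_32F)))
E
```

```text
(360, 195, 50, 26) ((0.026678262735920555, 0.4260660705830901), 0.9998930327097575)
(390, 150, 80, 60) ((-0.13780934875568818, -0.042172825956285465), 1.0433258046706517)
(300, 125, 40, 40) ((-0.3081272755792348, -0.08252784940344071), 0.8452882541716099)
(400, 100, 80, 50) ((-0.026413956494494073, 0.02748526357401815), 0.9734150310754776)
```

View pics/w19c.png

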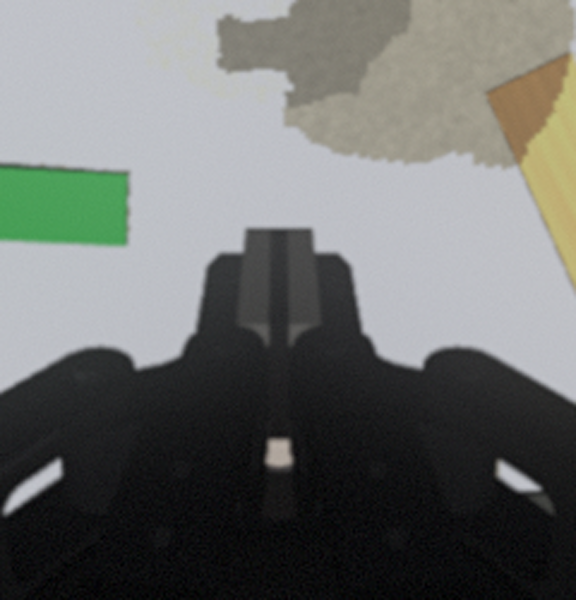

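View pics/s19c.png

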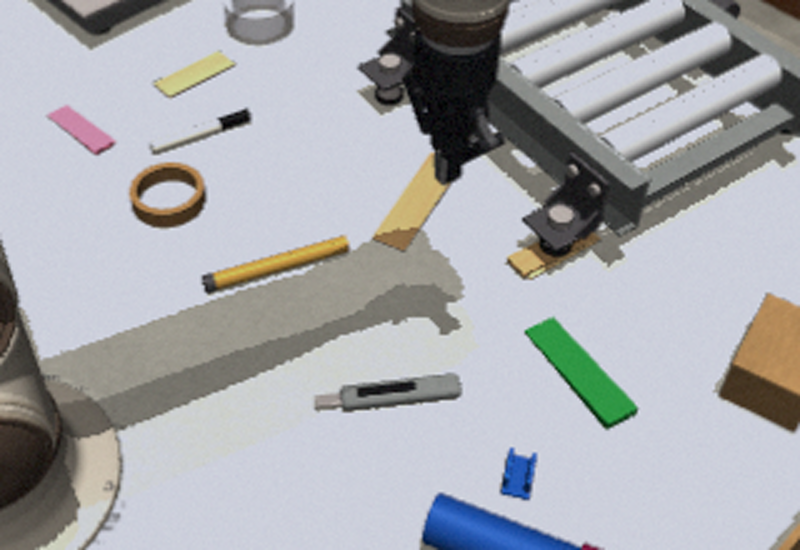

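```bash
python3 -c "
from bench import *
print(sign_off(), get_state()['time_s'])"
```

```text
the job is handed in; nothing more can be done
the job is handed in; nothing more can be done
```

I put one flat packer under the front right foot and pushed the small tan wedge in on top of it, thin end first. In the last check, 10.8 N down on the boss gave no measurable travel. Before, about 8 N rocked it roughly 9.6 mm.

- **Packer count:** I felt a gap of about 10 mm, so one 4 mm packer was enough. The second one stays where it lay, well clear of the foot.
- **Position:** the last close view showed the packer centred sideways and about 1 mm short of centre lengthwise. The wedge is in about 66 mm.
- **Force on the wedge:** this is the one thing I'd flag. It bit at about 6 N, but I had already sent two more small steps. The push peaked near 18 N over about 1.5 mm before I backed off and let go.
- **Track:** the side view before and after shows no real shift of the track: most patches moved by 0.1 pixel or less. Two patches by the feet moved 0.3 and 0.4 pixel. The packer now lies in one and the gripper was near the other, so I took those as image effects.
- **Bystanders:** nothing else on the table was touched, as far as the pictures show.

The last move ended at 26.7 s of the 72 s allowed. The gripper was empty and well clear when I handed the job in.

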